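Close and lock the bearing-shell cabinet

TASK

One of the two small steel drawer cabinets on the bench has been left with both its drawers standing open. Push both drawers fully home with the fingertips and only then push its locking bar, by the upright face of the thumb ramp on top, all the way across to the left (as the robot faces the cabinet) to its stop. Nothing needs gripping: leave every loose part lying where it is.

Things in the scene. Friction and masses are not known exactly. Their poses are not given: they have to be found in the camera images.
- cabinet: the small grey steel drawer cabinet standing open, to be closed: 180 mm deep (x), 240 wide (y), 70 high, fixed to the table. Origin: centre of its underside; x points from its front (facing the robot) to its back, y to its left as the robot sees it. Two drawers side by side; a locking bar along the front edge of its top; a stop 7 mm high at y = 106 mm on top.
- drawer_left (a joint): how far the drawer on the cabinet's +y side stands out, m: 0 is fully home, it slides out along the cabinet's -x (limit 0.11). Sliding drag about 2 N; it stays where it is left.
- drawer_right (a joint): the same for the drawer on the cabinet's -y side
- drawer_left_front (a point): centre of the outer face of the left drawer's flat front: 94 mm wide, from 5 to 55 mm above the table, this point at 30. Moves with the drawer; home at x -94, y +56 mm in the cabinet's frame. A 60 mm wide lip sticks out 13 mm from the face at 8 to 12 mm above the table. A foam tray of bearing shells fills the drawer, so its front cannot be pinched.
- drawer_right_front (a point): the same for the right drawer; home at x = -94 mm, y = -56 mm in the cabinet's frame
- bar (a joint): travel (m) of the steel locking bar on the cabinet's top, along the cabinet's +y: 0 unlocked, 0.036 fully across, at its stop. Drag about 1.5 N, stays where left. Bar at cabinet x -88 to -64 mm, top at 75 mm height. Two tabs 14 mm wide hang from it at x -98 to -102 mm, down to 36 mm height: at 0 they are at y -112 and 0 mm, clear of the drawer fronts; when across, they stand before the drawers.
- ramp_face (a point): centre of the upright face of the bar's dark thumb ramp, the face that looks to the cabinet's -y and is pushed to +y. Face 24 mm wide (x), from 75 to 99 mm above the table, this point at 87. Moves with the bar; at bar value 0 it lies at x -76, y -58 mm in the cabinet's frame. The ramp slopes away on its other side. The bar's top is free for 60 mm on the face's -y side.
- twin: an identical cabinet beside it (left or right), drawers home and bar across already; nothing on it moves. Same size and origin as the cabinet.
- piston: bystander, loose: bare aluminium piston standing on its skirt, 82 mm across, 58 mm tall; origin at the centre of its underside
- conrod: bystander, loose: dark steel connecting rod lying flat, 170 mm long, 20 mm thick; origin under its shank, +x towards the big end
- shell: bystander, loose: half-round bearing shell, 56 mm across, 22 mm wide, about 31 mm tall, lying arch up on top of the open cabinet's rear half; origin under its centre
- socket: bystander, loose: steel wrench socket, 26 mm across, 28 mm tall, standing on top of the open cabinet's rear half; origin at its underside
- capbolt: bystander, loose: steel bolt standing on its head, 22 mm across the head, 50 mm tall, on top of the twin cabinet; origin at its underside
- seal: bystander, loose: flat black rubber-faced seal ring, 92 mm outside, 11 mm thick, lying flat; origin at the centre of its underside
- wrench: bystander, loose: steel wrench 190 mm long lying on the table; origin underneath it

How it is judged:
By the outcome, as a careful person would: the job done as asked, in the order asked, and still so for the second after the job is handed in, with the robot touching nothing.
It also fails if it takes over 53 s, if anything falls off the work surface, if the arm or the gripper's body presses on something with over 40 N, if the wrist force passes 120 N, or if a joint passes its speed limit or range.

ROBOT

A 7-joint arm with a two-finger parallel gripper is mounted at the origin on the work surface. World frame = base frame: x ahead of the robot, y to its left, z up, the work surface at z = 0. Lengths are in m, angles in rad, forces in N, time in s.
With the tool pointing down it reaches from about 0.4 to 0.9 m from the base axis. Payload 5.5 kg.
Tool frame: the origin (TCP) lies at the very end of the fingers, on their centre line; the grasp point (between the pads) lies 19 mm behind it; z points along the fingers, y is the direction in which the jaws open and shut (so a half turn about z gives the same grasp; the last joint's range is limited). The gripper opens to 92 mm and grips with 3 to 60 N. Pads are 19 mm wide; open, the fingers measure 130 mm over their backs; the gripper's body (75 mm by 190 mm) begins 47 mm behind the grasp point.
Start: joints at [-1.002, 0.501, -0.427, 1.55, 0.221, 1.138, -0.21], TCP at [0.196, 0.62, 0.227] pointing down, gripper open.
Joint ranges: [-2.88, 2.88], [-0.31, 2.03], [-1.54, 1.56], [0.2, 2.42], [-1.41, 4.55], [0.19, 2.02], [-2.57, 2.57]. Speed limits (rad/s): [2.57, 2.57, 3.14, 3.14, 3.14, 3.14, 3.14].

INTERFACE

Orientations are given as a unit quaternion [x, y, z, w].
In Python, from rig import env, viewer gives the robot as it stands. The module is installed in compiled form; this text tells all that it offers.
- The arm moves only by the tool arm_command, never from a script. Its argument "increments" is a list that holds one entry, the list of rows, each a list of 4 numbers: the shift along the tool's x, y, z in units of 40 mm (1.0 is 40 mm), then the turn about the tool's z in units of 5 degrees (1.0 is 5 degrees). In form: [[[x, y, z, roll], ...]]. A call has 1 to 10 rows; each row shifts and turns the commanded pose from where the row before left it, along the tool's axes as they then stand; what a row does not reach is not made up. A row lasts 1/12 s, in which the tool goes at most 41.7 mm and 7.16 degrees, less where a joint would pass 70% of its speed; a pose out of reach is approached as far as the arm can. A call is refused whole if a number of a shift passes 1 or a number of a turn 1, either way. A call with a gripper value outside its range is refused whole. "grip" is the gripper's target within -1 to 1 (fully open at 1, half-way at 0, shut at -1), set as the call begins (left out, the last holds). The fingers move at their own pace and stop on an object; "force" is the grip in N (left out, the last holds). Time passes only in rows, so rows that do not move let the fingers close. It gives the time, the measured TCP pose, the force and the opening at its end, in the units of the state.
- env.sense(): the state, without advancing time (a new reading comes with each control period).
- viewer.get_image(name): name is "scene" or "top"; returns a dict with "color" (420x560x3 uint8, red, green, blue), "mtx" (3x3 intrinsics, pixels), "world_to_cam" (4x4, takes a point from world to camera coordinates). Camera axes: x right, y down, z forward; pixel columns grow to the right and rows downward; lengths in m; the calibration is good to about 2 mm. A picture is of the moment at which its call begins. There is no depth.
- env.hand_in(): hands the job in, once; it reports no verdict.
Trained networks look in the newest picture that a camera, given by its name, has taken for a name from the list of things; names that differ only in an ending like _2 or _b are one class to them, and where a whole thing is asked for, a point or a joint stands for the part that bears it (a point fixed in the world has none). Each returns a list of dicts, best first, with "confidence" (0 to 1); they miss things now and then, are a little off and sometimes report something else, mostly with a low value. They report only what shows in the picture. A call takes as long as a camera call.
- viewer.search_frame(thing, camera): "point" ([x, y, z] in m, in the coordinates of the camera as it stood for that picture, good to about 4 mm: the middle of the surface that is visible of it).
- viewer.regions_of(thing, camera): "pixels" (420x560 bool, what is visible of it).
The state is a dict: "t": time; "joints": joint angles; "joint_vel": joint speeds; "joint_efforts": joint torques, N m; "tcp_pos": TCP position; "eef_rot": TCP orientation; "force": force on the tool from outside, world axes, zero at the start; "ft_torque": the same for the moment, N m; "width": finger opening in m.
Only numpy, scipy, OpenCV 4.12 (cv2) and the standard library are available. Lean on these libraries where they do the work, as an engineer would, in place of code of your own. Each camera call takes 0.05 s, during which the arm holds its last target.

## Working session

There is one attempt and no reset: what is moved stays moved. The work goes in short steps, Python scripts to look and compute and a tool call to move; the robot and the scene stay as the last step left them, time stands still between calls to the robot, and variables do not carry over. Pictures are saved under pics/ and viewed, and the job is handed in when it is done.

Besides the shell and the picture viewer there is one more tool, called after "Emit:" as name([rows], argument=value, ...), one row to a line, values as JSON. arm_command: Moves the arm, as the interface text tells. Its arguments: {"type":"object","properties":{"increments":{"type":"array"},"grip":{"type":"number"},"force":{"type":"number"}},"required":["increments"]}

```bash
mkdir -p pics; python3 - <<'E'
from rig import env, viewer
import cv2, numpy as np
s=env.sense(); print({k:np.round(v,3).tolist() for k,v in s.items()})
for c in ("scene","top"):
    im=viewer.get_image(c); cv2.imwrite(f"pics/{c}0.png",im["color"][:,:,::-1])
    M=np.array(im["world_to_cam"]); print(c,np.round(im["mtx"],1).tolist(),np.round(np.linalg.inv(M),3).tolist())
    for n in ["cabinet","twin","drawer_left_front","drawer_right_front","ramp_face","bar","shell","socket","piston","seal","conrod","wrench","capbolt"]:
        r=viewer.search_frame(n,c)
        for d in r[:2]:
            p=np.linalg.inv(M)@np.r_[d["point"],1]; print(n,round(d["confidence"],2),np.round(p[:3],3))
E
```

```text
{'t': 0.0, 'joints': [-1.002, 0.502, -0.427, 1.551, 0.221, 1.138, -0.21], 'joint_vel': [-0.0, 0.001, 0.001, -0.001, 0.001, 0.0, 0.0], 'joint_efforts': [-0.001, -56.658, -5.816, -27.912, -0.069, 0.031, 0.0], 'tcp_pos': [0.195, 0.619, 0.226], 'eef_rot': [0.152, 0.988, -0.001, -0.0], 'force': [-0.015, -0.759, 0.448], 'ft_torque': [0.053, 0.02, 0.001], 'width': 0.092}
scene [[383.0, 0.0, 281.4], [0.0, 383.0, 213.2], [0.0, 0.0, 1.0]] [[0.024, 0.574, -0.818, 1.328], [1.0, -0.028, 0.009, 0.024], [-0.018, -0.818, -0.575, 0.652], [0.0, 0.0, 0.0, 1.0]]
cabinet 0.82 [0.706 0.205 0.068]
cabinet 0.29 [0.588 0.175 0.077]
twin 0.96 [ 0.682 -0.152  0.069]
twin 0.7 [0.544 0.279 0.056]
drawer_left_front 0.51 [0.541 0.279 0.053]
drawer_right_front 0.78 [0.501 0.152 0.042]
drawer_right_front 0.66 [0.705 0.203 0.068]
ramp_face 0.61 [0.347 0.348 0.006]
ramp_face 0.59 [0.591 0.177 0.073]
bar 0.74 [0.586 0.176 0.075]
shell 0.67 [0.715 0.189 0.09 ]
socket 0.64 [0.697 0.259 0.089]
piston 0.66 [ 0.495 -0.086  0.056]
piston 0.36 [0.541 0.279 0.053]
seal 0.6 [ 0.342 -0.329  0.007]
conrod 0.58 [ 0.385 -0.178  0.013]
wrench 0.53 [0.346 0.35  0.007]
top [[396.6, 0.0, 276.4], [0.0, 396.6, 212.2], [0.0, 0.0, 1.0]] [[0.015, -0.994, 0.109, 0.383], [-1.0, -0.016, -0.005, 0.036], [0.006, -0.109, -0.994, 1.241], [0.0, 0.0, 0.0, 1.0]]
cabinet 0.78 [0.622 0.202 0.069]
cabinet 0.5 [ 0.626 -0.16   0.07 ]
twin 0.78 [ 0.623 -0.161  0.067]
twin 0.69 [ 0.481 -0.094  0.059]
drawer_left_front 0.7 [0.546 0.266 0.045]
drawer_right_front 0.6 [0.522 0.156 0.038]
ramp_face 0.59 [0.58  0.187 0.075]
bar 0.59 [0.576 0.183 0.075]
bar 0.42 [0.521 0.158 0.043]
piston 0.56 [ 0.483 -0.096  0.058]
seal 0.64 [ 0.33  -0.332  0.013]
seal 0.47 [ 0.483 -0.094  0.06 ]
conrod 0.59 [ 0.459 -0.183  0.015]
wrench 0.67 [0.333 0.35  0.007]
capbolt 0.46 [ 0.644 -0.237  0.084]
capbolt 0.24 [0.582 0.186 0.074]
```

View pics/scene0.png

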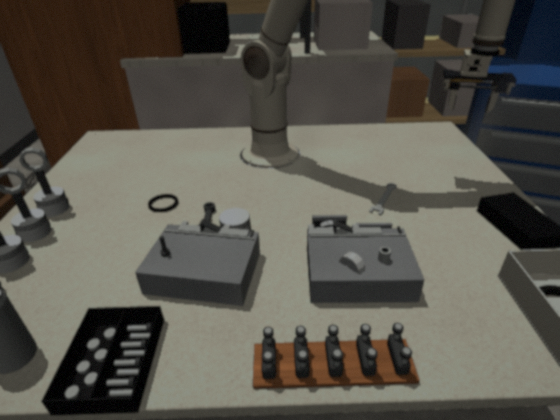

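View pics/top0.png

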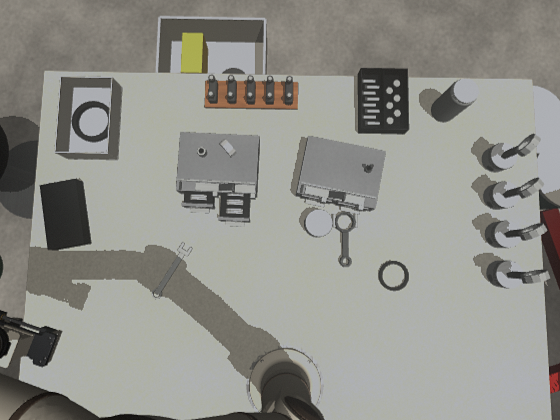

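The scene picture shows the open cabinet at about (362,260), with drawers out towards the robot. The twin is at (200,262), with the piston and conrod in front of it. In the top picture the open cabinet is at (218,165), with its drawers at (198,200) and (235,208). I'll zoom in to measure it.

```bash
python3 - <<'E'
import cv2
t=cv2.imread("pics/top0.png")[120:230,165:275]; cv2.imwrite("pics/topz.png",cv2.resize(t,None,fx=5.4,fy=5.4,interpolation=cv2.INTER_CUBIC))
t=cv2.imread("pics/scene0.png")[205:310,295:430]; cv2.imwrite("pics/scz.png",cv2.resize(t,None,fx=5.5,fy=5.5,interpolation=cv2.INTER_CUBIC))
E
```

```text
(no output)
```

View pics/topz.png

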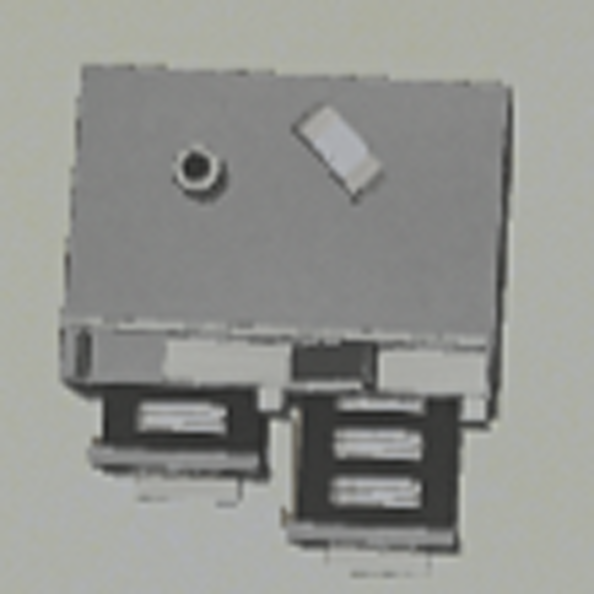

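View pics/scz.png

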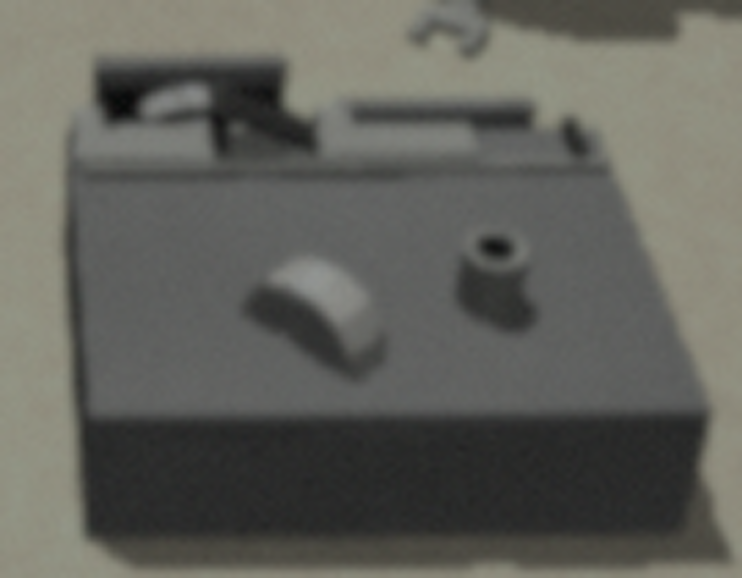

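The zoomed top view shows the cabinet top's corners at zoomed pixels (82,66), (510,88), (62,383) and (490,425). The dark ramp is at (335,365), and the drawer fronts lie along the lines (92,455)-(268,472) and (285,525)-(458,548). Next I'll fit the pose.

```bash
cat > h.py <<'E'
import numpy as np
from scipy.optimize import least_squares
from rig import env, viewer
cams={}
def load():
    for c in("scene","top"):
        im=viewer.get_image(c); cams[c]=(np.array(im["mtx"]),np.array(im["world_to_cam"]),im["color"])
def proj(c,P):
    K,M,_=cams[c]; q=M[:3,:3]@P+M[:3,3]; q=K@q; return q[:2]/q[2]
def plane(c,u,v,z):
    K,M,_=cams[c]; T=np.linalg.inv(M); d=T[:3,:3]@np.linalg.solve(K,[u,v,1.]); o=T[:3,3]; return o+d*(z-o[2])/d[2]
def C2W(p,P):
    x,y,a=p; c,s=np.cos(a),np.sin(a); return np.array([x+c*P[0]-s*P[1],y+s*P[0]+c*P[1],P[2]])
E
python3 - <<'E'
from h import *
load()
zt=lambda u,v:(u/5.4+165-.4,v/5.4+120-.4)
zs=lambda u,v:(u/5.5+295-.4,v/5.5+205-.4)
obs=[("top",zt(82,66),(.09,.12,.07)),("top",zt(510,88),(.09,-.12,.07)),("top",zt(62,383),(-.09,.12,.07)),("top",zt(490,425),(-.09,-.12,.07)),
("scene",zs(90,415),(.09,-.12,.07)),("scene",zs(708,412),(.09,.12,.07)),("scene",zs(90,535),(.09,-.12,0.)),("scene",zs(690,528),(.09,.12,0.))]
f=lambda p:np.concatenate([proj(c,C2W(p,P))-np.array(uv) for c,uv,P in obs])
r=least_squares(f,[.65,.2,0],loss="soft_l1"); p=r.x; print("pose",p,np.degrees(p[2])); print(np.round(f(p).reshape(-1,2),1).tolist())
def w2c(W): 
    x,y,a=p; d=np.array(W[:2])-[x,y]; c,s=np.cos(a),np.sin(a); return np.array([c*d[0]+s*d[1],-s*d[0]+c*d[1]])*1000
# drawer fronts outer top edge z=.055
for n,uv in dict(L1=(92,463),L2=(266,478),R1=(287,540),R2=(458,550)).items():
    print(n,np.round(w2c(plane("top",*zt(*uv),.055)),0))
for n,uv in dict(lipL=(190,502),lipR=(380,576)).items(): print(n,np.round(w2c(plane("top",*zt(*uv),.010)),0))
for uv in [(375,343),(375,388)]: print("rampface",np.round(w2c(plane("top",*zt(*uv),.087)),0))
for u in [(212,110),(212,155)]: print("rampface sc",np.round(w2c(plane("scene",*zs(*u),.087)),0))
for P in [(-.076,-.058,.087),(-.1,-.112,.05),(-.1,0,.05)]:
    print(P,np.round((proj("top",C2W(p,P))-[164.6,119.6])*5.4),np.round(C2W(p,P),3))
for n,cx in [("L",.056),("R",-.056)]: print(n,np.round(C2W(p,(-.094,cx,.03)),3))
E
```

```text
pose [ 0.6587455   0.21183529 -0.02781844] -1.593879132637751
[[-0.7, -0.1], [-0.8, -0.7], [-1.2, -0.2], [0.0, -4.4], [-0.5, -0.9], [0.9, -1.5], [-1.3, -0.1], [-2.1, 0.2]]
L1 [-132.  101.]
L2 [-136.    3.]
R1 [-171.  -10.]
R2 [-172. -106.]
lipL [-147.   53.]
lipR [-185.  -59.]
rampface [-63. -57.]
rampface [-88. -58.]
rampface sc [-79. -55.]
rampface sc [-46. -58.]
(-0.076, -0.058, 0.087) [376. 366.] [0.581 0.156 0.087]
(-0.1, -0.112, 0.05) [477. 424.] [0.556 0.103 0.05 ]
(-0.1, 0, 0.05) [277. 415.] [0.559 0.215 0.05 ]
L [0.566 0.27  0.03 ]
R [0.563 0.158 0.03 ]
```

The fit leaves one outlier, the front right corner, which is confused with a tab. I'll refit without it and set up a move calculator.

```bash
cat >> h.py <<'E'
from scipy.spatial.transform import Rotation as R
PF="pose.npy"
def tool(cx,cy,z,yaw=None):
    """print shift in tool units to cabinet-frame target (m); yaw err"""
    p=np.load(PF); s=env.sense(); Rt=R.from_quat(s["eef_rot"]).as_matrix()
    T=C2W(p,np.array([cx,cy,z])); d=Rt.T@(T-np.array(s["tcp_pos"]))
    want=p[2]+np.pi; a=np.arctan2(Rt[1,0],Rt[0,0]); e=(want-a+np.pi)%(2*np.pi)-np.pi
    x,y,t=p; dd=np.array(s["tcp_pos"])[:2]-[x,y]; c,sn=np.cos(t),np.sin(t)
    print("t",round(s["t"],2),"cab TCP mm",np.round([1000*(c*dd[0]+sn*dd[1]),1000*(-sn*dd[0]+c*dd[1]),1000*s["tcp_pos"][2]],1),"tool units",np.round(d/.04,3),"roll units",round(-np.degrees(e)/5,3),"tilt",np.round(Rt[:,2],3),"F",np.round(s["force"],1),"w",s["width"])
E
python3 - <<'E'
from h import *
load()
zt=lambda u,v:(u/5.4+165-.4,v/5.4+120-.4)
zs=lambda u,v:(u/5.5+295-.4,v/5.5+205-.4)
obs=[("top",zt(82,66),(.09,.12,.07)),("top",zt(510,88),(.09,-.12,.07)),("top",zt(62,383),(-.09,.12,.07)),
("scene",zs(90,415),(.09,-.12,.07)),("scene",zs(708,412),(.09,.12,.07)),("scene",zs(90,535),(.09,-.12,0.)),("scene",zs(690,528),(.09,.12,0.)),
("top",zt(375,343),(-.064,-.058,.0805)),("top",zt(375,388),(-.088,-.058,.087))]
f=lambda p:np.concatenate([proj(c,C2W(p,P))-np.array(uv) for c,uv,P in obs])
r=least_squares(f,[.65,.2,0],loss="soft_l1"); p=r.x; print("pose",p,np.degrees(p[2])); print(np.round(f(p).reshape(-1,2),1).tolist())
np.save(PF,p)
tool(-.215,0,.2)
E
```

```text
pose [ 0.6593602   0.21203143 -0.02560087] -1.4668220312385658
[[-0.8, -0.2], [-0.9, -1.0], [-1.1, -0.3], [-0.3, -0.6], [1.1, -1.4], [-1.1, 0.2], [-1.8, 0.3], [0.7, 0.4], [0.0, -0.3]]
t 1.6 cab TCP mm [-474.   395.8  226.7] tool units [-8.959 -7.719  0.668] roll units -3.21 tilt [-0.  0. -1.] F [0.2 0.  0.2] w 0.09173206681576984
```

Emit:
arm_command([
  [[0,0,0,-0.8],[0,0,0,-0.8],[0,0,0,-0.8],[0,0,0,-0.7],[0,0,0,0]],
], grip=1)

```text
t: 2.02
tcp_pos: [0.1957, 0.6198, 0.2267]
eef_rot: [0.017, 1.0, -0.0, -0.0]
force: [0.6, -0.3, 0.3]
width: 0.0921
```

```bash
python3 -c "
from h import *
tool(-.215,0,.2)"
```

```text
t 2.02 cab TCP mm [-474.   395.8  226.7] tool units [-6.549 -9.846  0.666] roll units -0.086 tilt [-0. -0. -1.] F [ 0.6 -0.3  0.3] w 0.09205364744453289
```

Emit:
arm_command([
  [[-0.5,-0.7,0,0],[-0.5,-0.7,0,0],[-0.5,-0.7,0,0],[-0.5,-0.7,0,0],[-0.5,-0.7,0,0],[-0.5,-0.7,0,0],[-0.5,-0.7,0,0],[-0.5,-0.7,0,0],[-0.5,-0.7,0,0],[-0.5,-0.7,0,0]],
])

```text
t: 2.85
tcp_pos: [0.3864, 0.3316, 0.227]
eef_rot: [0.019, 1.0, 0.0, 0.0]
force: [0.5, -0.6, -0.1]
width: 0.0919
```

Emit:
arm_command([
  [[-0.3,-0.6,0,0],[-0.3,-0.6,0,0],[-0.3,-0.6,0,0],[-0.3,-0.5,0,0],[-0.3,-0.5,0,0],[0,0,0,0],[0,0,0,0]],
])

```text
t: 3.43
tcp_pos: [0.4424, 0.2177, 0.2269]
eef_rot: [0.02, 1.0, 0.0, 0.0]
force: [-0.4, 0.5, 0.3]
width: 0.0918
```

```bash
python3 -c "
from h import *
tool(-.215,0,.042)"
```

```text
t 3.43 cab TCP mm [-2.170e+02  1.000e-01  2.269e+02] tool units [-4.900e-02 -2.000e-03  4.622e+00] roll units -0.168 tilt [ 0.  0. -1.] F [-0.4  0.5  0.3] w 0.09175926920173647
```

Emit:
arm_command([
  [[0,0,0.9,-0.17],[0,0,0.9,0],[0,0,0.9,0],[0,0,0.9,0],[0,0,0.7,0],[0,0,0.3,0],[0,0,0,0]],
])

```text
t: 4.02
tcp_pos: [0.4384, 0.2193, 0.0397]
eef_rot: [0.01, 1.0, -0.001, -0.003]
force: [-0.3, -0.5, 0.8]
width: 0.0919
```

```bash
python3 -c "
from h import *
import cv2
tool(-.12,0,.042); load()
for c,(a,b,d,e) in dict(top=(110,260,155,305),scene=(195,310,285,435)).items():
  cv2.imwrite('pics/%s1.png'%c,cv2.resize(cams[c][2][a:b,d:e,::-1],None,fx=4,fy=4,interpolation=cv2.INTER_CUBIC))
"
```

```text
t 4.02 cab TCP mm [-221.1    1.6   39.7] tool units [-2.526 -0.058 -0.073] roll units 0.074 tilt [-0.006 -0.002 -1.   ] F [-0.3 -0.5  0.8] w 0.0918703696832279
```

View pics/top1.png

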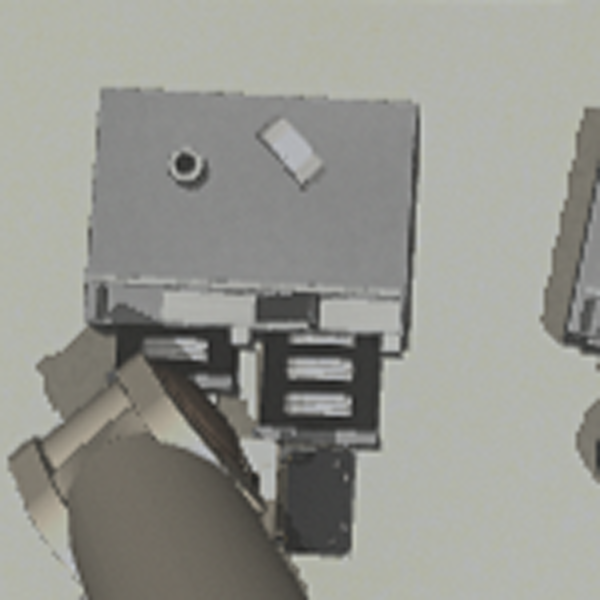

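View pics/scene1.png

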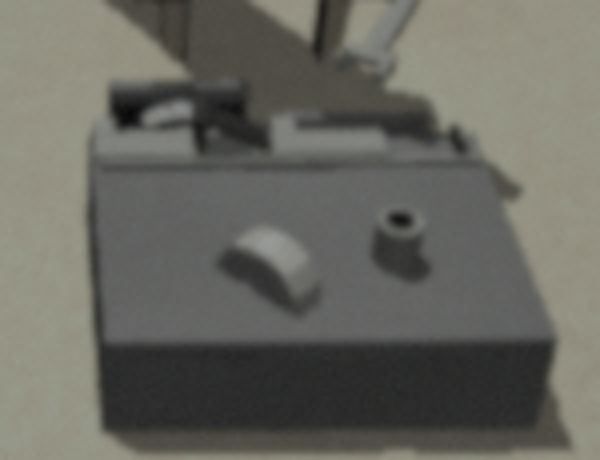

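The top view shows the gripper's right half at (315,500), just in front of the right drawer front at y≈440, straddling the middle tab. The clearances look right, so I'll push with both open fingertips.

Emit:
arm_command([
  [[-0.2,-0.06,-0.06,0.07],[-0.25,0,0,0],[-0.25,0,0,0],[-0.25,0,0,0],[-0.25,0,0,0],[-0.25,0,0,0],[-0.25,0,0,0],[-0.25,0,0,0],[-0.25,0,0,0],[-0.25,0,0,0]],
])

```text
t: 4.95
tcp_pos: [0.5388, 0.2136, 0.0445]
eef_rot: [0.013, 1.0, -0.001, -0.002]
force: [-6.1, -0.8, 3.5]
width: 0.0919
```

```bash
python3 -c "
from h import *
tool(-.1035,0,.042)"
```

```text
t 4.95 cab TCP mm [-120.5   -1.5   44.5] tool units [-0.426  0.037  0.062] roll units -0.005 tilt [-0.003 -0.001 -1.   ] F [-6.1 -0.8  3.5] w 0.09188560598743821
```

Emit:
arm_command([
  [[-0.1,0.03,0.05,0],[-0.1,0,0,0],[-0.1,0,0,0],[-0.05,0,0,0],[0,0,0,0]],
])

```text
t: 5.37
tcp_pos: [0.5536, 0.2145, 0.0425]
eef_rot: [0.013, 1.0, -0.0, -0.0]
force: [-2.6, -1.5, -0.5]
width: 0.0917
```

```bash
python3 -c "
from h import *
tool(-.1035,0,.042)"
```

```text
t 5.37 cab TCP mm [-105.8   -0.3   42.5] tool units [-0.058  0.006  0.014] roll units -0.012 tilt [-0.001 -0.    -1.   ] F [-2.6 -1.5 -0.5] w 0.09173984411243294
```

Emit:
arm_command([
  [[-0.05,0,0,0],[-0.05,0,0,0],[0,0,0,0]],
])

```text
t: 5.62
tcp_pos: [0.5552, 0.2144, 0.0425]
eef_rot: [0.014, 1.0, -0.001, -0.002]
force: [-8.5, -1.2, 2.9]
width: 0.0919
```

```bash
python3 -c "
from h import *
tool(-.1035,0,.042)"
```

```text
t 5.62 cab TCP mm [-104.2   -0.3   42.5] tool units [-0.017  0.007  0.013] roll units -0.018 tilt [-0.005 -0.001 -1.   ] F [-8.5 -1.2  2.9] w 0.09189100342607685
```

Emit:
arm_command([
  [[-0.05,0,0,0],[-0.05,0,0,0],[0,0,0,0],[0,0,0,0]],
])

```text
t: 5.95
tcp_pos: [0.5553, 0.2144, 0.0424]
eef_rot: [0.014, 1.0, -0.001, -0.006]
force: [-17.4, -1.0, 10.8]
width: 0.0917
```

```bash
python3 -c "
from h import *
tool(-.1035,0,.042); print(env.sense()['ft_torque'])"
```

```text
t 5.95 cab TCP mm [-104.    -0.3   42.4] tool units [-0.014  0.007  0.01 ] roll units -0.019 tilt [-0.011 -0.003 -1.   ] F [-17.4  -1.   10.8] w 0.09171397021824346
[-0.83255501  3.74235456 -0.94409397]
```

Emit:
arm_command([
  [[-0.1,0,0,0],[0,0,0,0],[0,0,0,0]],
])

```text
t: 6.2
tcp_pos: [0.5554, 0.2145, 0.0421]
eef_rot: [0.014, 1.0, -0.002, -0.009]
force: [-25.6, -1.3, 19.3]
width: 0.0918
```

```bash
python3 -c "
from h import *
tool(-.1035,0,.042); print(env.sense()['ft_torque'])"
```

```text
t 6.2 cab TCP mm [-103.9   -0.2   42.1] tool units [-0.011  0.006  0.002] roll units -0.023 tilt [-0.018 -0.004 -1.   ] F [-25.6  -1.3  19.3] w 0.09181591706128725
[-1.26698858  5.75084562 -1.5053571 ]
```

The drawers have hit a hard stop, but the moment shows the load is all on the right finger, so the left drawer may be a hair short. I'll push each one separately with the fingers shut.

Emit:
arm_command([
  [[0.4,0,0,0],[0.4,0,0,0],[0.4,0,0,0],[0,0.7,0,0],[0,0.7,0,0],[0,0,0,0],[0,0,0,0],[0,0,0,0]],
], grip=-1, force=20)

```text
t: 6.87
tcp_pos: [0.5203, 0.2719, 0.0436]
eef_rot: [0.013, 1.0, 0.0, 0.001]
force: [0.3, -0.3, -0.9]
width: 0.0428
```

```bash
python3 -c "
from h import *
tool(-.1035,0.056,.042)"
```

```text
t 6.87 cab TCP mm [-140.5   56.3   43.6] tool units [-0.926 -0.007  0.041] roll units -0.005 tilt [ 0.002  0.    -1.   ] F [ 0.3 -0.3 -0.9] w 0.042847053707854424
```

Emit:
arm_command([
  [[0,0,0.03,0],[0,0,0,0],[0,0,0,0],[0,0,0,0],[-0.25,0,0,0],[-0.25,0,0,0],[-0.25,0,0,0],[-0.1,0,0,0],[-0.05,0,0,0],[0,0,0,0]],
])

```text
t: 7.7
tcp_pos: [0.5558, 0.2706, 0.0417]
eef_rot: [0.014, 1.0, 0.0, 0.0]
force: [-0.2, 1.0, -0.2]
width: 0.0004
```

```bash
python3 -c "
from h import *
tool(-.1035,0.056,.042)"
```

```text
t 7.7 cab TCP mm [-105.    55.9   41.7] tool units [-0.037  0.003 -0.007] roll units -0.021 tilt [ 0.  0. -1.] F [-0.2  1.  -0.2] w 0.0003775284123456291
```

Emit:
arm_command([
  [[-0.05,0,0,0],[-0.05,0,0,0],[-0.05,0,0,0],[0,0,0,0],[0,0,0,0]],
])

```text
t: 8.12
tcp_pos: [0.5572, 0.2709, 0.0413]
eef_rot: [0.013, 1.0, -0.001, -0.003]
force: [-7.8, -0.6, 4.4]
width: 0.0005
```

```bash
python3 -c "
from h import *
tool(-.1035,0.056,.042)"
```

```text
t 8.12 cab TCP mm [-103.6   56.2   41.3] tool units [-0.002 -0.006 -0.017] roll units 0.006 tilt [-0.006 -0.002 -1.   ] F [-7.8 -0.6  4.4] w 0.000542230562727447
```

Emit:
arm_command([
  [[-0.1,0,0,0],[-0.1,0,0,0],[0,0,0,0],[0,0,0,0]],
])

```text
t: 8.45
tcp_pos: [0.5573, 0.2711, 0.0404]
eef_rot: [0.011, 1.0, -0.003, -0.01]
force: [-25.9, -1.9, 17.6]
width: 0.0003
```

```bash
python3 -c "
from h import *
tool(-.1035,0.056,.042)"
```

```text
t 8.45 cab TCP mm [-103.6   56.4   40.4] tool units [-0.001 -0.011 -0.039] roll units 0.033 tilt [-0.02  -0.005 -1.   ] F [-25.9  -1.9  17.6] w 0.00032516625337858157
```

Emit:
arm_command([
  [[0.3,0,0,0],[0.4,0,0,0],[0.4,0,0,0],[0,-0.7,0,0],[0,-0.7,0,0],[0,-0.7,0,0],[0,-0.7,0,0],[0,0,0,0],[0,0,0,0]],
])

```text
t: 9.2
tcp_pos: [0.5224, 0.1572, 0.042]
eef_rot: [0.015, 1.0, -0.001, 0.0]
force: [0.3, 1.3, -0.7]
width: 0.0005
```

```bash
python3 -c "
from h import *
tool(-.1035,-0.056,.042)"
```

```text
t 9.2 cab TCP mm [-135.5  -58.3   42. ] tool units [-0.8    0.061  0.   ] roll units -0.052 tilt [ 0.    -0.001 -1.   ] F [ 0.3  1.3 -0.7] w 0.0004676926903285555
```

The left drawer is firmly home: 26 N with no movement, and the face is at about −94. Next is the same check on the right drawer.

Emit:
arm_command([
  [[-0.2,0,0,0],[-0.25,0,0,0],[-0.2,0,0,0],[-0.1,0,0,0],[-0.1,0,0,0],[-0.1,0,0,0],[-0.1,0,0,0],[0,0,0,0],[0,0,0,0]],
])

```text
t: 9.95
tcp_pos: [0.5536, 0.1599, 0.0398]
eef_rot: [0.012, 1.0, -0.002, -0.01]
force: [-23.4, 1.3, 14.2]
width: 0.0006
```

```bash
python3 -c "
from h import *
tool(-.1035,-0.056,.042)"
```

```text
t 9.95 cab TCP mm [-104.4  -54.9   39.8] tool units [-0.02  -0.029 -0.055] roll units 0.027 tilt [-0.019 -0.003 -1.   ] F [-23.4   1.3  14.2] w 0.0006337414482650993
```

Emit:
arm_command([
  [[0.3,0,0,0],[0.4,0,0,0],[0.3,0,0,0],[0,0,-0.9,0],[0,0,-0.9,0],[0,-0.6,-0.7,0],[0,-0.6,-0.2,0],[0,0,0,0],[0,0,0,0]],
])

```text
t: 10.7
tcp_pos: [0.524, 0.1103, 0.1508]
eef_rot: [0.015, 1.0, -0.0, 0.001]
force: [-0.8, 0.8, -0.5]
width: 0.0006
```

```bash
python3 -c "
from h import *
import cv2
tool(-.076,-0.093,.084); load()
for c,(a,b,d,e) in dict(top=(110,260,155,305),scene=(195,310,285,435)).items():
  cv2.imwrite('pics/%s2.png'%c,cv2.resize(cams[c][2][a:b,d:e,::-1],None,fx=4,fy=4,interpolation=cv2.INTER_CUBIC))
"
```

```text
t 10.7 cab TCP mm [-132.8 -105.1  150.8] tool units [-1.414  0.309  1.672] roll units -0.041 tilt [ 0.002 -0.    -1.   ] F [-0.8  0.8 -0.5] w 0.0006439396576357271
```

View pics/top2.png

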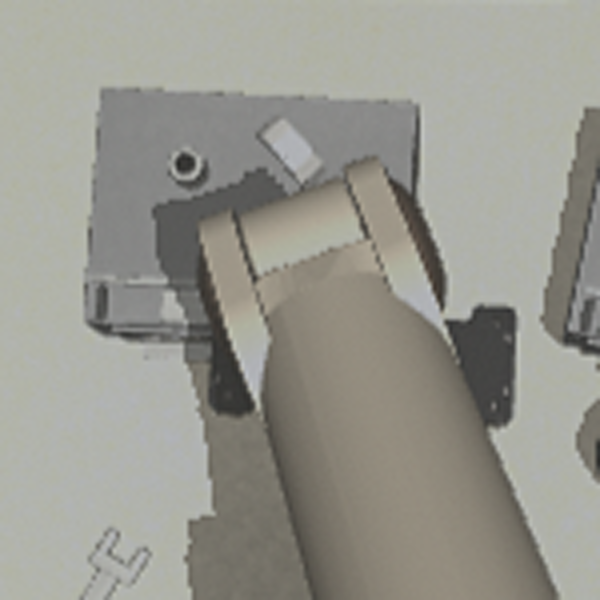

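View pics/scene2.png

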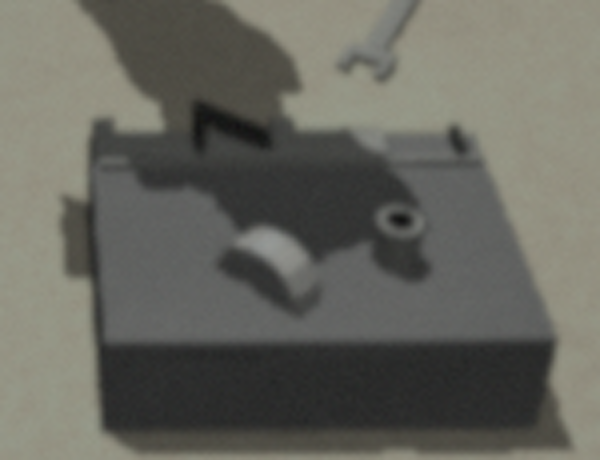

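Both pictures show the drawer fronts no longer projecting. The ramp stands at (205,130) in the scene crop, and the shell and socket haven't moved. Next I'll place the closed fingers beside the ramp's upright face.

Emit:
arm_command([
  [[-0.7,0.15,0,0],[-0.7,0.15,0,0],[0,0,0,0],[0,0,0.6,0],[0,0,0.5,0],[0,0,0,0]],
])

```text
t: 11.3
tcp_pos: [0.5752, 0.1228, 0.1009]
eef_rot: [0.012, 1.0, -0.001, -0.004]
force: [-0.7, -0.3, -0.4]
width: 0.0007
```

```bash
python3 -c "
from h import *
import cv2
tool(-.076,-0.093,.084); load()
cv2.imwrite('pics/scene3.png',cv2.resize(cams['scene'][2][160:310,285:435,::-1],None,fx=4,fy=4,interpolation=cv2.INTER_CUBIC))
"
```

```text
t 11.3 cab TCP mm [-81.9 -91.3 100.9] tool units [-0.15  -0.042  0.421] roll units 0.014 tilt [-0.009 -0.001 -1.   ] F [-0.7 -0.3 -0.4] w 0.0006740758884160247
```

View pics/scene3.png

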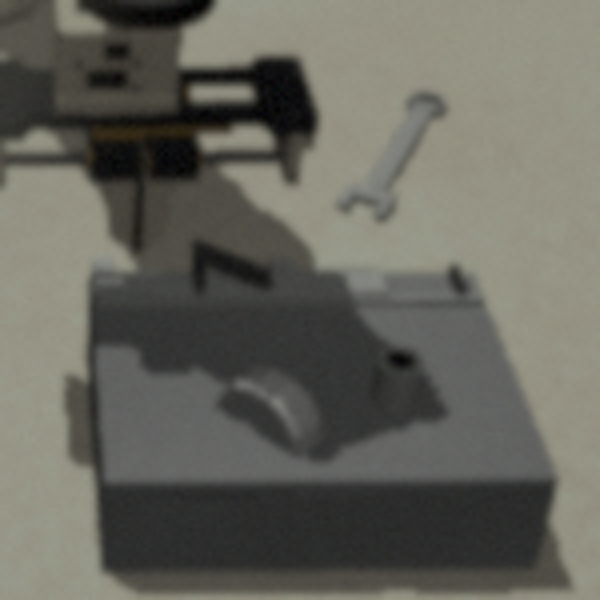

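The fingers hang at about x≈145 in the crop, left of the ramp's upright face at x≈197, which gives the clearance I expected. I'll lower and push.

Emit:
arm_command([
  [[-0.12,0,0,0],[0,0,0.25,0],[0,0,0.15,0],[0,0,0,0],[0,0,0,0]],
])

```text
t: 11.82
tcp_pos: [0.5835, 0.1218, 0.0895]
eef_rot: [0.013, 1.0, -0.0, -0.0]
force: [0.3, -0.7, -0.9]
width: 0.0006
```

```bash
python3 -c "
from h import *
tool(-.076,-0.041,.083)"
```

```text
t 11.82 cab TCP mm [-73.5 -92.1  89.5] tool units [0.064 1.278 0.164] roll units -0.012 tilt [-0.001 -0.    -1.   ] F [ 0.3 -0.7 -0.9] w 0.0006494312667006312
```

Emit:
arm_command([
  [[0.06,0,0.1,0],[0,0.15,0.04,0],[0,0.15,0,0],[0,0.15,0,0],[0,0.15,0,0],[0,0.15,0,0],[0,0.15,0,0],[0,0,0,0]],
])

```text
t: 12.48
tcp_pos: [0.5825, 0.1601, 0.0844]
eef_rot: [0.012, 1.0, 0.001, 0.0]
force: [-0.2, -0.3, 0.0]
width: 0.0006
```

```bash
python3 -c "
from h import *
tool(-.076,-0.041,.083)"
```

```text
t 12.48 cab TCP mm [-75.5 -53.8  84.4] tool units [0.012 0.321 0.036] roll units 0.011 tilt [ 0.     0.001 -1.   ] F [-0.2 -0.3  0. ] w 0.0006043189664922593
```

Emit:
arm_command([
  [[0,0.1,0,0],[0,0.1,0,0],[0,0.1,0,0],[0,0.05,0,0],[0,0.05,0,0],[0,0,0,0]],
])

```text
t: 12.98
tcp_pos: [0.5831, 0.1747, 0.0844]
eef_rot: [0.013, 1.0, 0.0, 0.0]
force: [0.1, -0.1, 0.3]
width: 0.0007
```

```bash
python3 -c "
from h import *
tool(-.076,-0.041,.083)"
```

```text
t 12.98 cab TCP mm [-75.3 -39.3  84.4] tool units [ 0.018 -0.043  0.034] roll units -0.005 tilt [ 0.     0.001 -1.   ] F [ 0.1 -0.1  0.3] w 0.0006617308034730451
```

Emit:
arm_command([
  [[0,0.05,0,0],[0,0.05,0,0],[0,0.05,0,0],[0,0,0,0],[0,0,0,0]],
])

```text
t: 13.4
tcp_pos: [0.5831, 0.1765, 0.0843]
eef_rot: [0.014, 1.0, -0.002, -0.001]
force: [-1.9, -7.3, 4.3]
width: 0.0006
```

```bash
python3 -c "
from h import *
tool(-.076,-0.041,.083)"
```

```text
t 13.4 cab TCP mm [-75.3 -37.5  84.3] tool units [ 0.016 -0.088  0.033] roll units -0.037 tilt [-0.001 -0.004 -1.   ] F [-1.9 -7.3  4.3] w 0.0005525944514560763
```

Contact now, at about the expected place. I'll press a little harder to confirm the stop.

Emit:
arm_command([
  [[0,0.1,0,0],[0,0.1,0,0],[0,0,0,0],[0,0,0,0]],
])

```text
t: 13.73
tcp_pos: [0.583, 0.1768, 0.0843]
eef_rot: [0.017, 1.0, -0.007, -0.002]
force: [-4.9, -20.2, 12.7]
width: 0.0004
```

```bash
python3 -c "
from h import *
tool(-.076,-0.041,.083)"
```

```text
t 13.73 cab TCP mm [-75.4 -37.2  84.3] tool units [ 0.014 -0.094  0.033] roll units -0.089 tilt [-0.004 -0.013 -1.   ] F [ -4.9 -20.2  12.7] w 0.0003694552900646681
```

Emit:
arm_command([
  [[0,-0.4,0,0],[0,-0.4,0,0],[0,0,-0.5,0],[0,0,-0.9,0],[0.5,0,-0.8,0],[0.9,0,0,0],[0.9,0,0,0],[0.9,0,0,0],[0.9,0,0,0],[0.9,0,0,0]],
])

```text
t: 14.57
tcp_pos: [0.3808, 0.1618, 0.1724]
eef_rot: [0.013, 1.0, 0.0, 0.0]
force: [-0.5, 0.3, 0.4]
width: 0.0004
```

Emit:
arm_command([
  [[0,0.9,0,0],[0,0.9,0,0],[0,0.9,0,0],[0,0.9,0,0],[0,0.9,0,0],[0,0.9,0,0],[0,0.9,0,0],[0,0.9,0,0],[0,0,0,0]],
])

```text
t: 15.32
tcp_pos: [0.3872, 0.4582, 0.1728]
eef_rot: [0.01, 1.0, 0.004, -0.001]
force: [-0.6, 1.2, -0.2]
width: 0.0004
```

```bash
python3 -c "
from h import *
import cv2
tool(-.076,-0.041,.084); load()
for c,(a,b,d,e) in dict(top=(110,260,155,305),scene=(160,310,285,435)).items():
  cv2.imwrite('pics/%s4.png'%c,cv2.resize(cams[c][2][a:b,d:e,::-1],None,fx=4,fy=4,interpolation=cv2.INTER_CUBIC))
p=np.load(PF)
for n,P in dict(rampface=(-.076,-.022,.087),tabR=(-.1,-.076,.05),tabL=(-.1,.036,.05),Lface=(-.094,.009,.055),Rface=(-.094,-.103,.055)).items(): print(n,'top crop px',np.round((proj('top',C2W(p,P))-[155,110])*4),'scene',np.round((proj('scene',C2W(p,P))-[285,160])*4))
"
```

```text
t 15.32 cab TCP mm [-278.4  239.1  172.8] tool units [-5.019 -7.052  2.158] roll units 0.07 tilt [-0.001  0.008 -1.   ] F [-0.6  1.2 -0.2] w 0.00037071034662813354
rampface top crop px [268. 306.] scene [247. 261.]
tabR top crop px [344. 349.] scene [153. 286.]
tabL top crop px [196. 343.] scene [329. 284.]
Lface top crop px [231. 336.] scene [288. 284.]
Rface top crop px [380. 342.] scene [111. 286.]
```

View pics/top4.png

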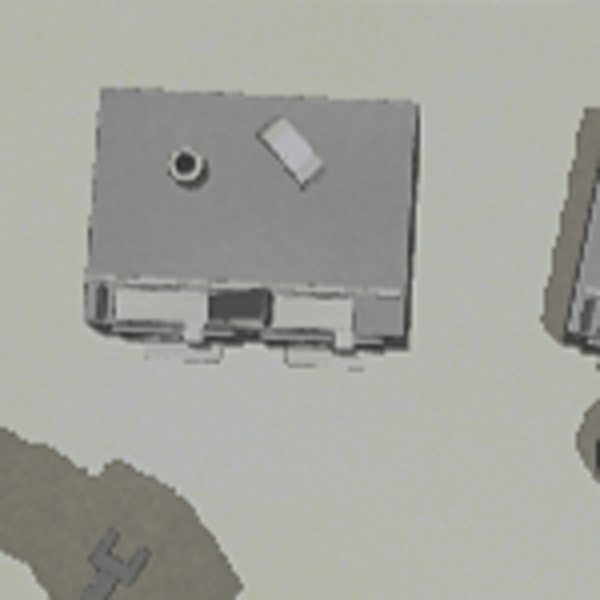

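View pics/scene4.png

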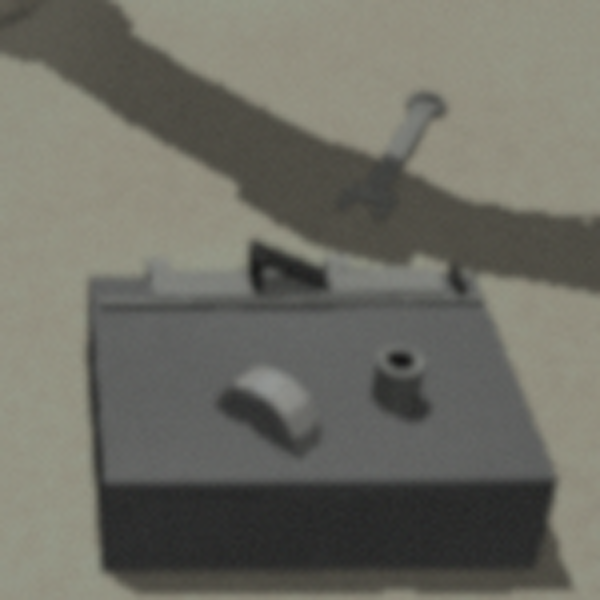

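The top crop shows the bar's left end against the stop at (107,300). The ramp face is at x≈271, against a predicted 268 for fully across, and the tabs at (195,335) and (345,340) stand before the closed drawers. The shell, socket and wrench haven't moved, so I'm handing in.

```bash
python3 -c "
from rig import env
print(env.sense()['t'],env.sense()['force']); print(env.hand_in())"
```

```text
15.4167 [ 0.5619369  -0.48497848  0.26284806]
the job is handed in; nothing more can be done
None
```

Both drawers of the open cabinet are pushed home and its locking bar is across to its stop. I handed the job in at about 15.4 s with the arm clear of everything.

- **Drawers:** I pushed both at once with the open fingertips. The load was all on the right drawer, so I then pressed each one separately with the fingers shut. Each held about 23–26 N without moving, with its face about where it should be when home (−94 mm).
- **Locking bar:** I pushed it by the upright face of the ramp until it held about 20 N.
- **Last pictures:** Both fronts are flush with the tabs standing before them, and the bar's end is against the stop block. The ramp face is within about 3 crop pixels (under 1 image pixel) of where it should be when fully across. The shell, socket and wrench are where they were; I did not re-check the other loose parts, but the arm went nowhere near them.
- **Disagreements:** The bar stopped with the tool about 4 mm further left than I had worked out. I put this down to the fingers being narrower than I assumed, as the picture agrees with fully across. One cabinet corner was also left out of the pose fit, because it was confused with a tab.

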